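Index the filling slide and fit its splash sleeve

ROBOT

A 7-joint arm with a two-finger parallel gripper is mounted at the origin on the work surface. World frame = base frame: x ahead of the robot, y to its left, z up, the work surface at z = 0. Lengths are in mm, angles in degrees, forces in N, time in s.
With the tool pointing down it reaches from about 400 to 850 mm from the base axis. Payload 10.4 kg.
Tool frame: the origin (TCP) lies at the very end of the fingers, on their centre line; the grasp point (between the pads) lies 19 mm behind it; z points along the fingers, y is the direction in which the jaws open and shut (so a half turn about z gives the same grasp; the last joint's range is limited). The gripper opens to 85 mm and grips with 20 to 120 N. Pads are 22 mm wide; open, the fingers measure 114 mm over their backs; the gripper's body (76 mm by 85 mm) begins 54 mm behind the grasp point. The pads swing forward as they close: fully open they stand 13 mm farther back than shut.
Start: joints at [-69.477, 19.034, -3.707, 83.658, 1.238, 77.344, -5.071], TCP at [232.278, 580.257, 231.338] pointing down, gripper open.
Joint ranges: [-148.97, 148.97], [-28.65, 121.19], [-84.17, 76.75], [9.2, 138.47], [-72.65, 252.65], [3.7, 117.97], [-149.18, 149.18]. Speed limits (degrees/s): [127.2, 127.2, 159.86, 159.86, 180, 180, 180].

INTERFACE

Orientations are given as [roll, pitch, yaw] about the fixed x, y, z axes, in that order (R = Rz(yaw) Ry(pitch) Rx(roll)).
In Python, from rig import arm, eyes, close_job gives the robot as it stands. The module is installed in compiled form; this text tells all that it offers.
- The arm moves only by the tool servo_tool, never from a script. Its argument "targets" is one flat list of numbers, 4 for each row, row after row: the shift along the tool's x, y, z in cm, then the turn about the tool's z in degrees. In form: [dx, dy, dz, roll, dx, dy, dz, roll, ...]. A call has 1 to 20 rows; each row shifts and turns the pose as measured when the row begins, along the tool's axes as they then stand; what a row does not reach is not made up. A row lasts 1/12 s, in which the tool goes at most 41.7 mm and 7.16 degrees, less where a joint would pass 70% of its speed; a pose out of reach is approached as far as the arm can. A call is refused whole if a number of a shift passes 4.17 or a number of a turn 7.16, either way. A call with a gripper value outside its range is refused whole. "grip" is the closure, from 0 (fully open) to 1 (shut), set as the call begins (left out, the last holds). The fingers move at their own pace and stop on an object; "newtons" is the grip in N (left out, the last holds). Time passes only in rows, so rows that do not move let the fingers close. It gives the time, the measured TCP pose, the force and the opening at its end, in the units of the state.
- arm.observe(): the state, without advancing time (a new reading comes with each control period).
- eyes.capture(name): name is "scene" or "top" or "wrist"; returns the picture (400x640x3 uint8, red, green, blue); there is no depth.
- eyes.get_calibration(name): a dict with "fx", "fy", "cx", "cy" (pixels), "distortion" ([k1, k2, p1, p2, k3] as OpenCV has them; the pictures are not rectified), "R" (3x3) and "t" (3): a world point X has camera coordinates R X + t. Camera axes: x right, y down, z forward; pixel columns grow to the right and rows downward; lengths in mm; the calibration is good to about 2 mm. A picture is of the moment at which its call begins: read the wrist's pose just before it. get_calibration takes no time and is no camera call; for the wrist camera it gives the pose at the moment of the call.
- close_job(): hands the job in, once; it reports no verdict.
The state is a dict: "time": time; "joints": joint angles; "joint_vel": joint speeds; "joint_efforts": joint torques, N m; "position": TCP position; "tool_rot": TCP orientation; "force": force on the tool from outside, world axes, zero at the start; "moment": the same for the moment, N m; "width": opening from 0.0 (shut) to 1.0 (fully open).
Only numpy, scipy, OpenCV 4.12 (cv2) and the standard library are available. Lean on these libraries where they do the work, as an engineer would, in place of code of your own. Each camera call takes 0.05 s, during which the arm holds its last target.

TASK

On the small indexing slide, pull up the black plunger knob, slide the carriage out from under its white cover to the station marked by the tall pointer clip, and let the plunger drop fully into that station's hole. Then push the longer of the two white sleeves straight down over the carriage's upright spigot until it sits fully home on the flange, keeping hold of it until it is down, and let go. Leave the other things on the bench standing where they are.

Things in the scene. Friction and masses are not known exactly. Their poses are not given: they have to be found in the camera images.
- slide_base: Fixed aluminium base of the slide, 120 mm across (x), y = -130 to 190 mm, 18 mm high, turned about the vertical. Origin: table level under the plunger axis at home; +y is the way the carriage slides out, z up. Rails and a central steel index strip (top at 32 mm) run along it; the strip's four 12 mm holes lie at y = 0 (home), 80, 120, 160 mm.
- cover (a point): Centre of the top of the fixed white cover plate, 112 mm above the table, over the spigot when the carriage is home: 120 mm across, 80 mm along the slide (base y = -115 to -35 mm), underside at 104 mm, on side cheeks 50 to 60 mm either side of the centre line. No sleeve can be fitted under it.
- carriage (a joint): Grey carriage (90 mm across, 145 mm long, top at 47 mm) along the base's +y, m: 0 at home (every start), 0.080, 0.120, 0.160 at the other stations, end stop 0.165. About 2 N of friction; it stays where left. With the plunger in a hole it has 1 mm of play and cannot be slid.
- plunger (a joint): Lift of the spring index plunger, m: 0 fully down in a hole, end stop 0.022. The 10 mm round-nosed pin is clear of the strip above 0.013 (reads about that when resting between holes). The spring pulls down with 3 N at 0, 8 N at 0.022. Let go within about 3 mm of a hole's centre it drops in.
- knob (a point): Centre of the black plunger knob, an upright cylinder 32 mm in diameter, 34 mm high; at rest 81 mm above the table, spanning 62 to 96 mm. Below it a 26 mm collar and the carriage top (47 mm). Moves with plunger and carriage. Axes as the base's.
- spigot_seat (a point): Centre of the top face of the spigot's 48 mm flange, 52 mm above the table, on the carriage 75 mm from the knob towards the base's -y. The steel spigot on it is 27 mm in diameter, 46 mm high (top at 98 mm), its last 7 mm tapered to 18 mm. A fitted sleeve's underside rests here. z up.
- pointer_clip: Tall dark steel clip, 24 mm wide, 86 mm high, pointed top, fixed at the base's +x edge beside the wanted station (one of the three away from home). Origin: centre of its underside, 18 mm above the table, 70 mm across (+x) from the strip's centre line. Axes as the base's. The knob must end at y = 0 in this frame.
- plain_clip_a: Low plain clip, 18 x 24 x 26 mm, at another station (not wanted).
- plain_clip_b: Low plain clip, 18 x 24 x 26 mm, at another station (not wanted).
- long_sleeve: The sleeve to fit: rigid white tube, 110 mm long, 40 mm outside, 31 mm bore, 0.08 to 0.15 kg, open at both ends, alike either way up. Starts upright on the table; origin at the centre of its underside, z along the tube. It, the short sleeve and the jar swap places from start to start.
- short_sleeve: White plastic tube of the same bore and width but 65 mm long, standing upright; not to be used. Origin at the centre of its underside.
- squat_jar: Closed glass jar with white cap, 48 mm in diameter, 85 mm high; bystander. Origin at the centre of its underside.
- amber_bottle: Amber bottle, 56 mm in diameter, 165 mm high, standing between the sleeves and the slide; bystander. Origin at the centre of its underside.
- tube_stand: Capped blue tube standing on its flat foot among the sleeves, 30 mm in diameter (cap 34 mm), 112 mm high; bystander. Origin at the centre of its underside.
- beaker: Clear beaker, 72 mm in diameter, 90 mm high, to the left; bystander. Origin at the centre of its underside. Farther out (more than 0.72 m from the robot's axis or at the bench's sides) stand a tube rack, a tip box, an open tub and other fixed equipment, 0.28 m high at most.
There are look-alikes about, which are no part of the job. What is shaped like the long_sleeve but pink, turquoise or yellow is not meant.

How it is judged (in metres and radians):
On the way, in this order (a step that is already met when the one before it is completed fails the run):
1. the plunger is pulled clear of the home hole (value of joint plunger above 0.011 m and value of joint carriage below 0.01 m), for 0.05 s.
2. the carriage stands at the station with the pointer clip and the plunger is fully down in its hole (y of knob in the frame of pointer_clip between -0.003 and 0.003 m and value of joint plunger below 0.002 m), for 0.2 s.
3. the long sleeve is pushed down over the spigot to the flange while still in the gripper (all of step 2 and z of long_sleeve in the frame of spigot_seat below 0.008 m and horizontal distance between long_sleeve and spigot_seat below 0.006 m and contact force between the fingers and long_sleeve above 0.5 N), for 0.05 s.
At the end, for the whole second after the job is handed in: The carriage stands at the pointer clip's station (knob within 3 mm of the clip along the slide) with the plunger fully down (within 2 mm), and the long sleeve is upright on the spigot, its underside within 3 mm of the flange and 4 mm of its centre, released and at rest (all of step 2 and z of long_sleeve in the frame of spigot_seat between -0.003 and 0.003 m and horizontal distance between long_sleeve and spigot_seat below 0.004 m and angle between long_sleeve's own z axis and vertical below 0.06 rad and linear speed of long_sleeve below 0.02 m/s and contact force between the fingers and long_sleeve below 0.1 N); the robot touches nothing.
It fails at once if the short sleeve or the squat jar is pushed more than 30 mm or tipped (distance of any of short_sleeve, squat_jar from where it was at the start of the episode above 0.03 m or angle between any of short_sleeve, squat_jar's own z axis and vertical above 0.35 rad).
It fails at once if the amber bottle or the capped tube is pushed more than 30 mm or tipped (distance of any of amber_bottle, tube_stand from where it was at the start of the episode above 0.03 m or angle between any of amber_bottle, tube_stand's own z axis and vertical above 0.35 rad).
It fails at once if the beaker is pushed more than 30 mm or tipped (distance of beaker from where it was at the start of the episode above 0.03 m or angle between beaker's own z axis and vertical above 0.35 rad).
It also fails if it takes over 67 s, if anything falls off the work surface, if the arm or the gripper's body presses on something with over 40 N, if the wrist force passes 120 N, or if a joint passes its speed limit or range.

## Working session

There is one attempt and no reset: what is moved stays moved. The work goes in short steps, Python scripts to look and compute and a tool call to move; the robot and the scene stay as the last step left them, time stands still between calls to the robot, and variables do not carry over. Pictures are saved under pics/ and viewed, and the job is handed in when it is done.

Besides the shell and the picture viewer there is one more tool, called after ">>>" as name(argument=value, ...), one argument or row to a line, values as JSON. servo_tool: Moves the arm, as the interface text tells. Its arguments: {"type":"object","properties":{"targets":{"type":"array","items":{"type":"number"}},"grip":{"type":"number"},"newtons":{"type":"number"}},"required":["targets"]}

```bash
mkdir -p pics; python3 - <<'E'
from rig import arm, eyes
import cv2,json
s=arm.observe(); print(s)
for n in ["scene","top","wrist"]:
    c=eyes.get_calibration(n); print(n,c)
    im=eyes.capture(n); cv2.imwrite(f"pics/{n}0.png",im[:,:,::-1])
E
```

```text
{'time': 0.0, 'joints': array([-69.47689922,  19.07340442,  -3.70536841,  83.70731514,
         1.23832673,  77.34133058,  -5.07050336]), 'joint_vel': array([-0.00762639,  0.11819709, -0.0156816 , -0.00151862,  0.02385075,
        0.0104198 ,  0.05180466]), 'joint_efforts': array([-6.01785887e-04, -6.25434780e+01,  4.87719092e-02, -3.91614640e+01,
        1.61128171e-02,  9.80179233e-03, -7.07672768e-06]), 'position': array([232.17279154, 579.87324877, 230.48935017]), 'tool_rot': array([-1.79917961e+02,  5.01837413e-03,  1.58182011e+02]), 'force': array([-0.08094327,  0.45320082, -0.78550002]), 'moment': array([-0.07152366,  0.07199905, -0.02743561]), 'width': 1.001942063650164}
scene {'fx': 403.71029825193847, 'fy': 403.71029825193847, 'cx': 325.1598851042575, 'cy': 192.13100424275282, 'distortion': array([-0.05907178,  0.        ,  0.        ,  0.        ,  0.        ]), 'R': array([[-0.84920388,  0.52798545,  0.00917199],
       [ 0.30093117,  0.49813985, -0.81320177],
       [-0.43392764, -0.68781397, -0.58190957]]), 't': array([ 491.5225703 ,  -85.72004608, 1331.16846757])}
top {'fx': 485.8037316921169, 'fy': 485.8037316921169, 'cx': 319.9852415045044, 'cy': 193.99587131260097, 'distortion': array([-0.11692772,  0.        ,  0.        ,  0.        ,  0.        ]), 'R': array([[ 0.02538412, -0.99967159,  0.00351619],
       [-0.99794858, -0.02554685, -0.05870258],
       [ 0.05877313, -0.00201886, -0.99826932]]), 't': array([ -49.64838135,  549.5618761 , 1564.71504564])}
wrist {'fx': 279.1705599472085, 'fy': 279.1705599472085, 'cx': 316.83831731318526, 'cy': 201.26889908638367, 'distortion': array([-0.03386424,  0.        ,  0.        ,  0.        ,  0.        ]), 'R': array([[ 0.37288384,  0.92787728, -0.00118398],
       [ 0.89212414, -0.35816442,  0.2753775 ],
       [ 0.25509247, -0.10374008, -0.96133544]]), 't': array([-624.71219292,  -34.74490128,  380.5537457 ])}
```

View pics/top0.png

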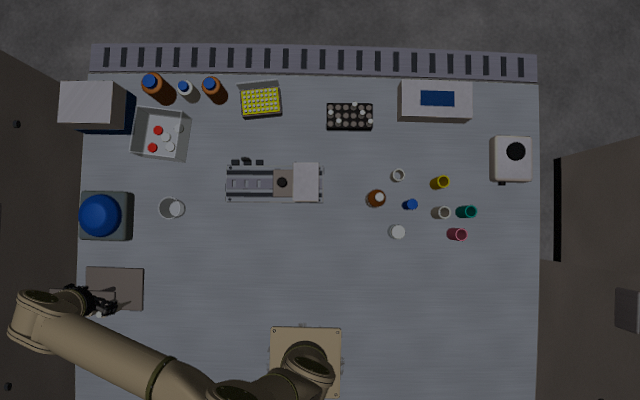

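View pics/scene0.png

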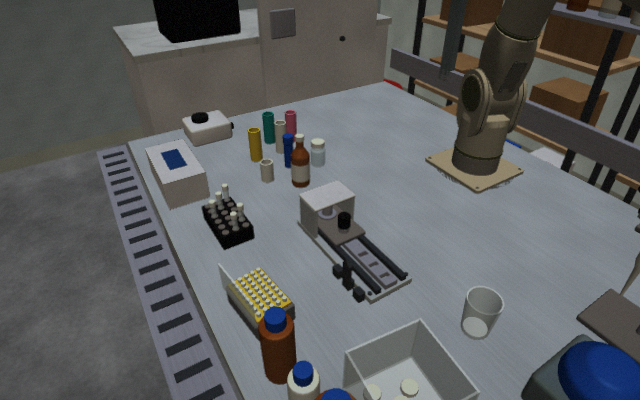

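View pics/wrist0.png

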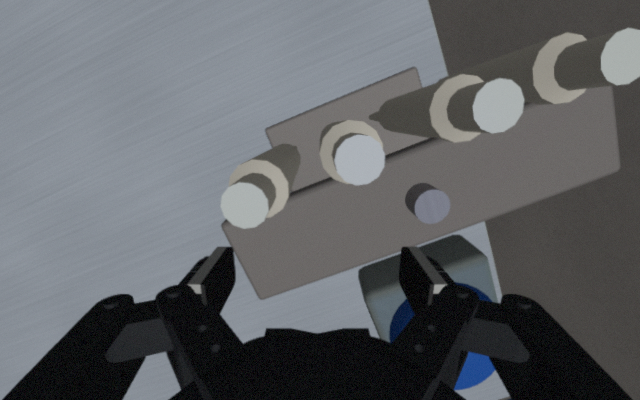

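```bash
python3 - <<'E'
import cv2
a=cv2.imread("pics/top0.png");b=cv2.imread("pics/scene0.png")
cv2.imwrite("pics/z1.png",cv2.resize(a[145:215,215:335],None,fx=6,fy=6,interpolation=cv2.INTER_CUBIC))
cv2.imwrite("pics/z2.png",cv2.resize(a[155:250,355:485],None,fx=6,fy=6,interpolation=cv2.INTER_CUBIC))
cv2.imwrite("pics/z3.png",cv2.resize(b[170:305,290:420],None,fx=4.4,fy=4.4,interpolation=cv2.INTER_CUBIC))
E
```

```text
(no output)
```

View pics/z1.png

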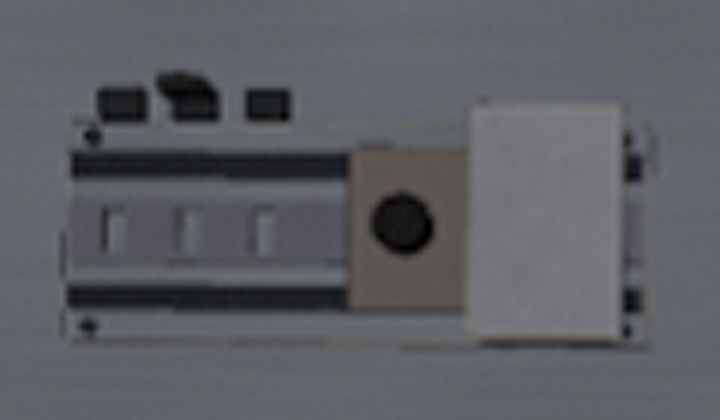

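View pics/z2.png

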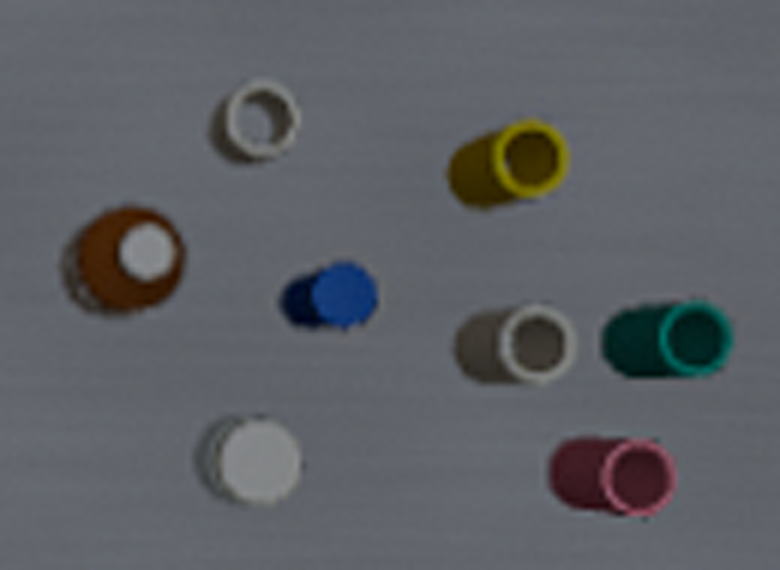

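View pics/z3.png

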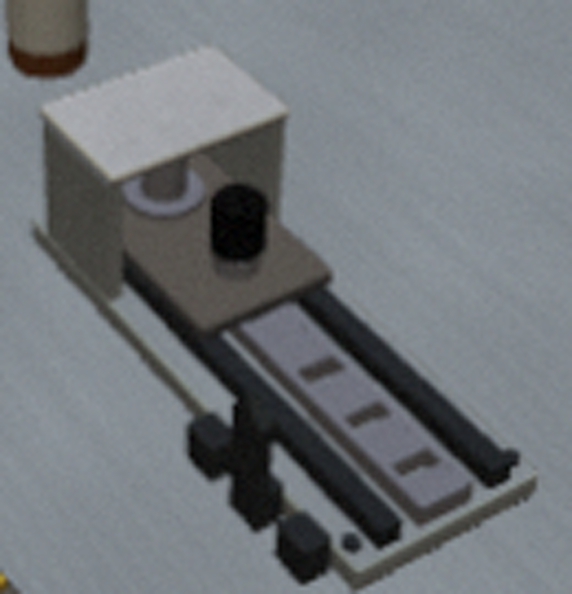

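```bash
cat > h.py <<'E'
import cv2, numpy as np
def ray(c,uv,z):
    K=np.array([[c['fx'],0,c['cx']],[0,c['fy'],c['cy']],[0,0,1]])
    p=cv2.undistortPoints(np.array(uv,float).reshape(-1,1,2),K,c['distortion']).reshape(-1,2)
    d=np.c_[p,np.ones(len(p))]@c['R']; o=-c['R'].T@c['t']
    return o+d*((z-o[2])/d[:,2])[:,None]
def proj(c,X):
    K=np.array([[c['fx'],0,c['cx']],[0,c['fy'],c['cy']],[0,0,1]])
    return cv2.projectPoints(np.array(X,float).reshape(-1,3),cv2.Rodrigues(c['R'])[0],c['t'].reshape(3,1),K,c['distortion'])[0].reshape(-1,2)
E
python3 - <<'E'
from rig import eyes
from h import *
c=eyes.get_calibration("top")
f=lambda u,v,ox,oy:((u+.5)/6-.5+ox,(v+.5)/6-.5+oy)
A=lambda u,v:f(u,v,215,145)
B=lambda u,v:f(u,v,355,155)
np.set_printoptions(precision=1,suppress=True)
def show(n,px,z): print(n,ray(c,[px],z)[0])
show("knob",A(402,223),96)
for k,(u,v) in dict(ctl=(470,104),ctr=(622,104),cbr=(622,338),cbl=(470,341)).items(): show(k,A(u,v),112)
show("mid cover",A(546,222),112)
for u in [114,190,264]: show("slot",A(u,232),32)
show("baseTL",A(72,122),18); show("baseBL",A(64,342),18); show("baseBR",A(648,345),18); show("baseTR",A(650,125),18)
show("long",B(538,344),110); show("short",B(262,119),65); show("jar",B(260,461),85); show("bottle",B(147,251),165); show("stand",B(345,295),112)
show("turq",B(695,339),110); show("pink",B(638,477),110); show("yellow",B(532,158),110)
show("clips",A(123,105),44);show("clips",A(268,105),44);show("ptrbase",A(198,108),30); show("ptrtop",A(180,82),104)
E
```

```text
knob [580.9  84.4  96. ]
ctl [641.5  50.2 112. ]
ctr [643.5 -27.6 112. ]
cbr [523.7 -30.7 112. ]
cbl [520.2  46.7 112. ]
mid cover [581.9   9.6 112. ]
slot [577.4 244.8  32. ]
slot [578.4 203.6  32. ]
slot [579.4 163.6  32. ]
baseTL [638.1 272.7  18. ]
baseBL [517.9 272.5  18. ]
baseBR [524.5 -44.7  18. ]
baseTR [644.2 -42.8  18. ]
long [ 499.6 -419.6  110. ]
short [ 616.4 -282.2   65. ]
jar [ 436.2 -280.9   85. ]
bottle [ 539.2 -210.   165. ]
stand [ 522.3 -318.7  112. ]
turq [ 504.1 -502.   110. ]
pink [ 432.5 -472.9  110. ]
yellow [ 595.4 -415.5  110. ]
clips [644.9 240.4  44. ]
clips [646.8 162.3  44. ]
ptrbase [646. 202.  30.]
ptrtop [650.3 200.7 104. ]
```

The pointer clip stands at the middle hole, the 120 mm station. The long white sleeve is at about (500, -420), the knob at (581, 84). First I turn the tool in place.

>>> servo_tool(
  targets=[0, 0, 0, 6.7, 0, 0, 0, 6.7, 0, 0, 0, 6.7, 0, 0, 0, 6.7, 0, 0, 0, 6.7, 0, 0, 0, 6.7, 0, 0, 0, 6.7, 0, 0, 0, 6.7, 0, 0, 0, 6.7, 0, 0, 0, 6.7],
  grip=0.3,
  newtons=60,
)

```text
time: 0.98
position: [241.3, 573.4, 238.7]
tool_rot: [179.4, 0.3, 87.8]
force: [-0.7, 0.1, 0.1]
width: 0.704
```

>>> servo_tool(
  targets=[-3, 2.1, 0, -0.5, -3, 2.1, 0, -0.5, -3, 2.1, 0, -0.5, -3, 2.1, 0, -0.5, -3, 2.1, 0, -0.5, -3, 2.1, 0, -0.5, -3, 2.1, 0, -0.5, -3, 2.1, 0, 0, -3, 2.1, 0, 0, -3, 2.1, 0, 0, -3, 2.1, 0, 0, -3, 2.1, 0, 0, 0, 0, 0, 0],
)

```text
time: 2.07
position: [497.3, 195.2, 239.3]
tool_rot: [179.7, 0.5, 91.1]
force: [0.1, -0.4, -0.5]
width: 0.693
```

>>> servo_tool(
  targets=[-2.5, 2, 0, 0, -2.5, 2, 0, 0, -2.5, 2, 0, 0, -2.5, 2, 0, 0, 0, 0, 0, 0, 0, 0, 0, 0],
)

```text
time: 2.57
position: [582.0, 90.7, 239.3]
tool_rot: [179.8, 0.6, 91.0]
force: [-0.0, 1.5, -0.1]
width: 0.705
```

```bash
python3 - <<'E'
from rig import arm, eyes
from h import *
import pickle
s=arm.observe(); c=eyes.get_calibration("wrist"); im=eyes.capture("wrist")
pickle.dump((c,im),open("w1.pkl","wb"))
print(s['position'],s['tool_rot'],s['joints'].round(1),proj(c,[[580.9,84.4,96],[s['position'][0],s['position'][1],96],[578.4,203.6,32]]))
cv2.imwrite("pics/w1.png",im[:,:,::-1])
E
```

```text
[582.02039008  90.68095449 239.31340991] [179.7995171    0.59970718  91.0133729 ] [-38.   14.9  29.4  90.3  -6.8  76.6  -6.8] [[315.7110693  194.88697129]
 [316.86046264 189.17407227]
 [315.145504    82.12345358]]
```

View pics/w1.png

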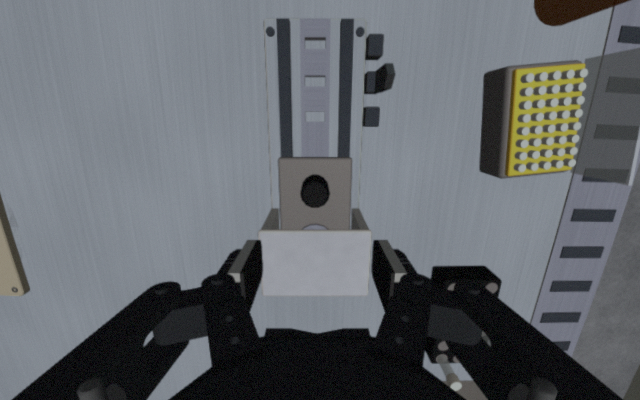

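```bash
python3 - <<'E'
from h import *
import pickle
c,im=pickle.load(open("w1.pkl","rb"))
g=im[:,:,::-1][15:240,250:400]
cv2.imwrite("pics/w1z.png",cv2.resize(g,None,fx=2.6,fy=2.6,interpolation=cv2.INTER_CUBIC))
gr=cv2.cvtColor(im,cv2.COLOR_RGB2GRAY)
m=(gr<35).astype(np.uint8); m[:170]=0;m[215:]=0;m[:,:295]=0;m[:,335:]=0
n,l,st,ce=cv2.connectedComponentsWithStats(m)
i=1+st[1:,4].argmax(); print(st[i],ce[i])
# predicted silhouette of knob at guess
def sil(x,y):
    t=np.linspace(0,6.28,40)
    P=np.concatenate([np.c_[x+16*np.cos(t),y+16*np.sin(t),0*t+z] for z in (62,96)])
    h=cv2.convexHull(proj(c,P).astype(np.float32)).reshape(-1,2); M=cv2.moments(h); return M['m10']/M['m00'],M['m01']/M['m00'],h.min(0),h.max(0)
print(sil(580.9,84.4),sil(580.9,89.4),sil(585.9,84.4))
# slots
sm=(gr>0)
for r in (45,81,117): 
    print(r,gr[r,290:345].tolist())
print(gr[30:130,315].tolist())
E
```

```text
[301 175  28  32 695] [314.58561151 190.86043165]
(315.71072427168343, 191.82871126388153, array([300.71948, 173.95161], dtype=float32), array([330.73706, 209.15236], dtype=float32)) (315.777180687385, 187.4928848692756, array([300.71945, 169.7032 ], dtype=float32), array([330.8808 , 204.73409], dtype=float32)) (320.23464600045673, 191.89289976179643, array([305.41412, 174.01794], dtype=float32), array([335.42874, 209.21909], dtype=float32))
45 [95, 132, 135, 135, 136, 135, 132, 134, 133, 132, 125, 120, 119, 116, 112, 120, 132, 135, 132, 134, 129, 131, 131, 132, 133, 132, 135, 137, 134, 133, 131, 134, 135, 135, 134, 109, 114, 118, 118, 121, 128, 134, 133, 134, 133, 133, 135, 133, 131, 113, 59, 43, 47, 50, 50]
81 [58, 104, 134, 136, 136, 137, 136, 135, 137, 138, 129, 120, 119, 120, 109, 125, 135, 134, 136, 134, 133, 132, 135, 134, 132, 136, 136, 133, 134, 134, 135, 133, 138, 140, 129, 114, 115, 119, 120, 125, 131, 133, 135, 134, 137, 134, 134, 132, 128, 79, 49, 51, 48, 53, 54]
117 [49, 68, 113, 134, 136, 134, 138, 141, 137, 136, 130, 128, 122, 118, 115, 117, 129, 136, 139, 141, 137, 134, 137, 137, 136, 136, 136, 136, 136, 135, 137, 140, 140, 137, 120, 116, 120, 121, 122, 132, 137, 139, 138, 140, 135, 138, 136, 135, 95, 51, 51, 50, 53, 53, 54]
[116, 118, 117, 118, 117, 116, 108, 78, 51, 61, 99, 128, 132, 134, 132, 132, 132, 134, 130, 121, 119, 119, 116, 116, 115, 118, 118, 118, 119, 117, 118, 119, 119, 114, 115, 115, 119, 118, 118, 118, 117, 123, 116, 119, 108, 92, 78, 112, 129, 136, 136, 136, 132, 136, 132, 133, 124, 121, 120, 118, 118, 115, 120, 119, 119, 119, 118, 120, 123, 118, 117, 118, 119, 119, 116, 117, 116, 117, 118, 118, 119, 116, 132, 135, 136, 134, 136, 136, 137, 135, 135, 128, 122, 120, 121, 121, 118, 119, 119, 121]
```

View pics/w1z.png

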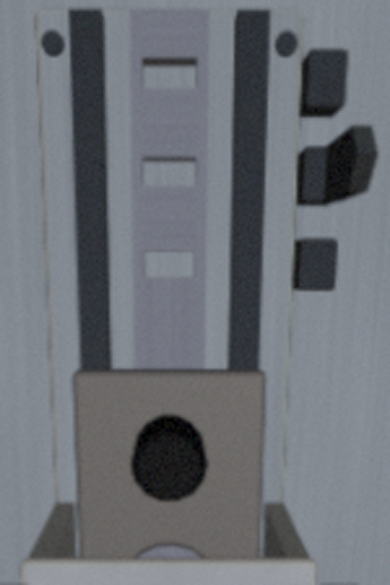

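```bash
python3 - <<'E'
from h import *
import pickle
c,im=pickle.load(open("w1.pkl","rb"))
print(ray(c,[[315,43],[314.7,79.8],[314.8,116.5]],32).round(1))
# rails edges left/right: strip edges 
print(ray(c,[[(304.2+325.2)/2,43],[(304+324.5)/2,80],[(304.5+324)/2,116]],32).round(1))
# clip base of pointer: z1 pix
f=lambda u,v:((u+.5)/2.6-.5+250,(v+.5)/2.6-.5+15)
print(ray(c,[f(313,177)],44-.0), ray(c,[f(325,83)],44), ray(c,[f(317,264)],44))
E
```

```text
[[577.6 245.2  32. ]
 [577.8 206.1  32. ]
 [578.6 164.8  32. ]]
[[577.3 245.2  32. ]
 [577.3 205.9  32. ]
 [577.9 165.4  32. ]]
[[640.6232894  202.71569552  44.        ]] [[643.31547214 240.10280423  44.        ]] [[644.83171498 166.28581466  44.        ]]
```

>>> servo_tool(
  targets=[-0.57, -0.17, 1, 0, 0, 0, 2.5, 0, 0, 0, 2.5, 0, 0, 0, 2.5, 0, 0, 0, 2.5, 0, 0, 0, 1.5, 0, 0, 0, 0, 0, 0, 0, 0, 0],
)

```text
time: 3.28
position: [575.0, 89.3, 106.0]
tool_rot: [179.9, 0.4, 91.6]
force: [0.1, 0.9, 0.8]
width: 0.697
```

>>> servo_tool(
  targets=[-0.43, 0.53, 0.5, 0, 0, 0, 0.5, 0, 0, 0, 0, 0, 0, 0, 0, 0],
)

```text
time: 3.62
position: [581.8, 86.1, 97.9]
tool_rot: [179.7, 0.3, 91.7]
force: [0.4, 0.2, 0.4]
width: 0.703
```

>>> servo_tool(
  targets=[-0.1, -0.15, 0.9, 0, 0, 0, 0.9, 0, 0, 0, 0.9, 0, 0, 0, 0.7, 0, 0, 0, 0, 0, 0, 0, 0, 0],
)

```text
time: 4.12
position: [580.9, 84.8, 61.0]
tool_rot: [179.6, 0.3, 91.7]
force: [0.2, 0.4, 0.7]
width: 0.696
```

```bash
python3 - <<'E'
from rig import arm, eyes
from h import *
s=arm.observe(); c=eyes.get_calibration("wrist"); im=eyes.capture("wrist")
print(s['position'],s['force'])
cv2.imwrite("pics/w2.png",im[:,:,::-1])
E
```

```text
[580.91854255  84.82272405  61.03560281] [0.1538209  0.41382708 0.73500165]
```

View pics/w2.png

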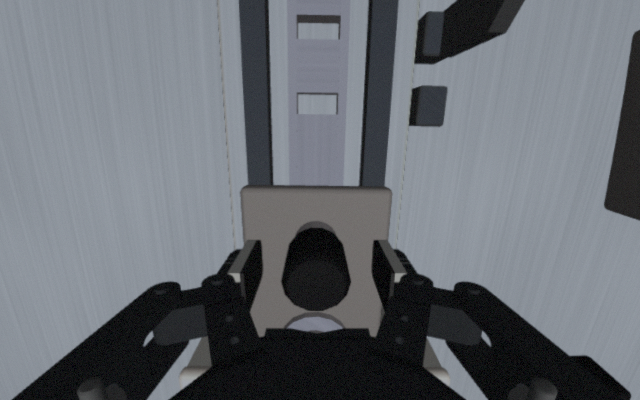

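The wrist picture shows the knob at about (315, 270), centred between the pads at columns 250 and 385. I close on it now.

>>> servo_tool(
  targets=[0, 0, 0, 0, 0, 0, 0, 0, 0, 0, 0, 0, 0, 0, 0, 0, 0, 0, 0, 0, 0, 0, 0, 0, 0, 0, 0, 0, 0, 0, 0, 0],
  grip=1,
  newtons=70,
)

```text
time: 4.83
position: [580.4, 84.9, 61.8]
tool_rot: [179.7, 0.3, 91.7]
force: [0.0, 0.1, -1.2]
width: 0.356
```

>>> servo_tool(
  targets=[0, 0, -0.5, 0, 0, 0, -0.5, 0, 0, 0, -0.4, 0, 0, 0, -0.3, 0, 0, 0, 0, 0, 0, 0, 0, 0],
)

```text
time: 5.33
position: [580.3, 84.9, 79.8]
tool_rot: [179.6, 0.3, 91.7]
force: [2.5, -0.6, -7.6]
width: 0.355
```

>>> servo_tool(
  targets=[1.2, 0, 0, 0, 1.8, 0, 0, 0, 1.8, 0, 0, 0, 1.8, 0, 0, 0, 1.8, 0, 0, 0, 1.2, 0, 0, 0, 0, 0, 0, 0, 0, 0, 0, 0],
)

```text
time: 6.0
position: [578.8, 178.2, 77.4]
tool_rot: [179.6, 0.8, 91.4]
force: [3.5, -2.7, -7.4]
width: 0.352
```

>>> servo_tool(
  targets=[1, 0, -0.1, 0, 1, 0, -0.1, 0, 0.6, 0, 0, 0, 0, 0, 0, 0, 0, 0, 0, 0],
)

```text
time: 6.42
position: [578.3, 201.9, 78.5]
tool_rot: [179.6, 1.0, 91.3]
force: [3.8, -1.3, -7.4]
width: 0.352
```

```bash
python3 - <<'E'
from rig import arm, eyes
from h import *
s=arm.observe(); im=eyes.capture("top")
print(s['position'],s['force'])
cv2.imwrite("pics/t3.png",cv2.resize(im[145:215,215:335,::-1],None,fx=6,fy=6,interpolation=cv2.INTER_CUBIC))
im=eyes.capture("scene")
cv2.imwrite("pics/s3.png",cv2.resize(im[150:305,270:420,::-1],None,fx=4,fy=4,interpolation=cv2.INTER_CUBIC)[:600])
E
```

```text
[578.34653538 201.92488623  78.47390983] [ 3.84362205 -1.32591351 -7.36431598]
```

View pics/s3.png

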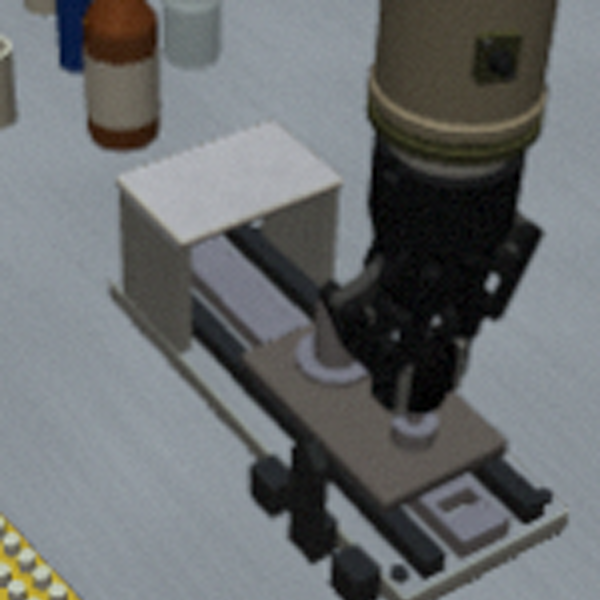

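>>> servo_tool(
  targets=[0.32, 0, 0, 0, 0, 0, 0, 0, 0, 0, 0, 0],
)

```text
time: 6.77
position: [578.3, 204.3, 78.4]
tool_rot: [179.6, 1.0, 91.2]
force: [2.7, -1.0, -7.5]
width: 0.351
```

Within a millimetre of the station at 204.9. Now I lower the plunger while still holding the knob.

>>> servo_tool(
  targets=[0.06, 0, 0.4, 0, 0, 0, 0.4, 0, 0, 0, 0.4, 0, 0, 0, 0.3, 0, 0, 0, 0.2, 0, 0, 0, 0, 0, 0, 0, 0, 0],
)

```text
time: 7.35
position: [578.3, 204.8, 61.9]
tool_rot: [179.6, 0.9, 91.2]
force: [1.6, -0.9, -4.1]
width: 0.351
```

>>> servo_tool(
  targets=[0, 0, 0, 0, 0, 0, 0, 0, 0, 0, 0, 0, 0, 0, 0, 0, 0, 0, 0, 0, 0, 0, 0, 0],
  grip=0.35,
)

```text
time: 7.85
position: [579.2, 205.5, 63.1]
tool_rot: [179.5, 0.8, 91.1]
force: [-0.8, -0.5, -0.0]
width: 0.652
```

```bash
python3 - <<'E'
from rig import arm, eyes
from h import *
s=arm.observe(); c=eyes.get_calibration("wrist"); im=eyes.capture("wrist")
print(s['position'],s['force'])
cv2.imwrite("pics/w4.png",im[:,:,::-1])
im=eyes.capture("scene")
cv2.imwrite("pics/s4.png",cv2.resize(im[150:300,270:420,::-1],None,fx=4,fy=4,interpolation=cv2.INTER_CUBIC)[:600])
E
```

```text
[579.19915456 205.53094926  63.08098705] [-0.78591736 -0.47121444 -0.01330232]
```

View pics/w4.png

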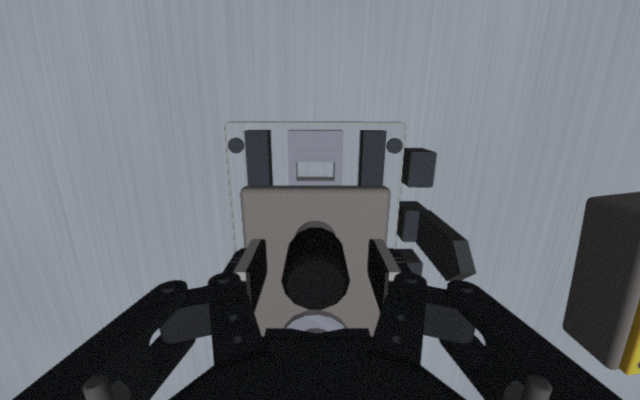

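View pics/s4.png

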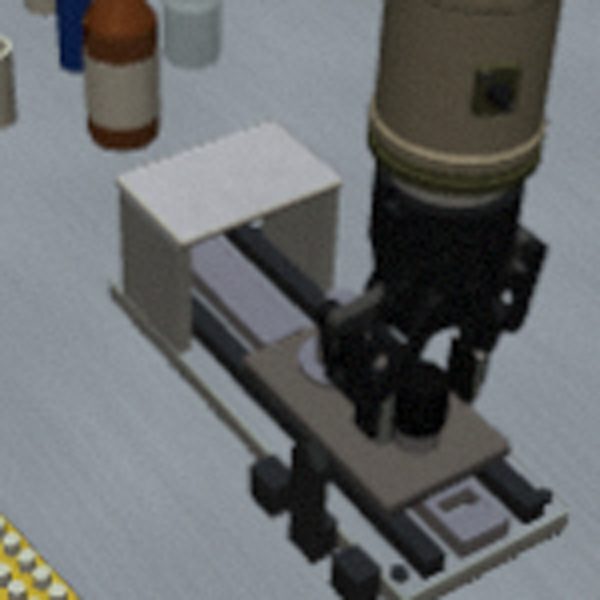

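Knob size and rows match the home picture, and the scene view shows the collar nearly hidden, so the plunger is down. I rise and look from above.

>>> servo_tool(
  targets=[0, 0, -1, 0, 0, 0, -2, 0, 0, 0, -2, 0, 0, 0, -2.5, 0, -1, 0, -3, 0, -1, 0, -3, 0, -1.5, 0, -3, 0, -1.5, 0, -2, 0, -2, 0, 0, 0, 0, 0, 0, 0, 0, 0, 0, 0],
)

```text
time: 8.87
position: [578.0, 134.9, 265.9]
tool_rot: [179.4, 0.8, 91.1]
force: [1.0, 0.6, -0.7]
width: 0.647
```

```bash
python3 - <<'E'
from rig import arm, eyes
from h import *
import pickle
s=arm.observe(); c=eyes.get_calibration("wrist"); im=eyes.capture("wrist")
pickle.dump((c,im),open("w5.pkl","wb"))
print(s['position'],s['tool_rot'],proj(c,[[577.7,204.8,96],[579.4,129.9,98],[577.7,204.8,109]]))
cv2.imwrite("pics/w5.png",im[:,:,::-1])
E
```

```text
[578.02180936 134.89552662 265.93923013] [179.35758078   0.76346215  91.09547576] [[316.4779707  119.9355392 ]
 [316.82907044 187.76601975]
 [316.60286559 120.03898244]]
```

View pics/w5.png

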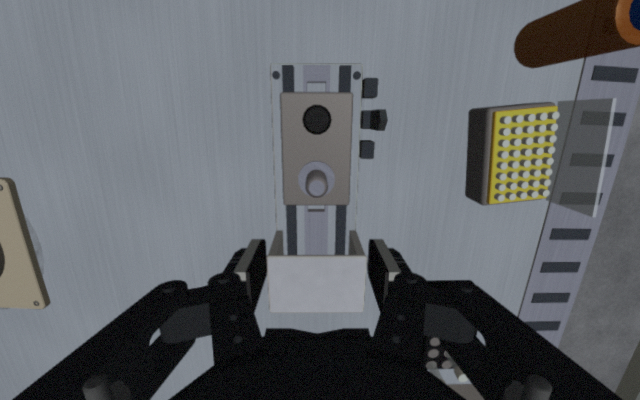

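```bash
python3 - <<'E'
from h import *
import pickle
c,im=pickle.load(open("w5.pkl","rb"))
gr=cv2.cvtColor(im,cv2.COLOR_RGB2GRAY)
m=(gr<60).astype(np.uint8); m[:98]=0;m[138:]=0;m[:,:295]=0;m[:,338:]=0
n,l,st,ce=cv2.connectedComponentsWithStats(m)
i=1+st[1:,4].argmax(); print("knob",st[i],ce[i], 2*np.sqrt(st[i,4]/np.pi))
def sil(x,y,z0,z1,r):
    t=np.linspace(0,6.28,60)
    P=np.concatenate([np.c_[x+r*np.cos(t),y+r*np.sin(t),0*t+z] for z in (z0,z1)])
    h=cv2.convexHull(proj(c,P).astype(np.float32)).reshape(-1,2); M=cv2.moments(h); return M['m10']/M['m00'],M['m01']/M['m00'],2*np.sqrt(M['m00']/np.pi)
print("down",sil(577.7,204.8,62,96,16),"up",sil(577.7,204.8,75,109,16), "y+3", sil(577.7,207.8,62,96,16))
cv2.imwrite("pics/w5z.png",cv2.resize(im[90:220,270:390,::-1],None,fx=4.6,fy=4.6,interpolation=cv2.INTER_CUBIC))
E
```

```text
knob [303 105  28  29 652] [316.46319018 119.19631902] 28.812361638146328
down (316.46958555687297, 119.72584676779405, np.float64(30.138453504210148)) up (316.5937241498125, 119.81075887910727, np.float64(31.439709028643513)) y+3 (316.51855576091367, 116.84003778375327, np.float64(30.255975446201074))
```

View pics/w5z.png

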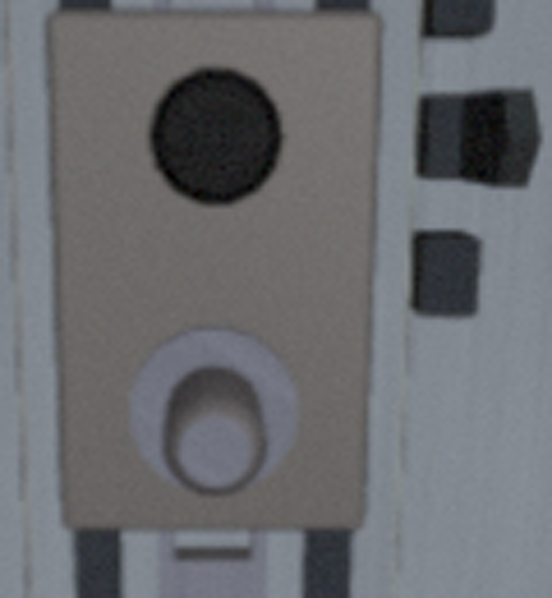

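```bash
python3 - <<'E'
from h import *
import pickle
c,im=pickle.load(open("w5.pkl","rb"))
print(ray(c,[[316.1,179.2]],52),ray(c,[[316.6,187.4]],98),ray(c,[[316.46,119.3]],96))
E
```

```text
[[578.96046714 129.95488935  52.        ]] [[579.12962525 130.32797321  98.        ]] [[577.66896508 205.4616131   96.        ]]
```

>>> servo_tool(
  targets=[-3, -0.5, 0, 0, -3.8, -0.55, 0, 0, -3.8, -0.55, 0, 0, -3.8, -0.55, 0, 0, -3.8, -0.55, 0, 0, -3.8, -0.55, 0, 0, -3.8, -0.55, 0, 0, -3.8, -0.55, 0, 0, -3.8, -0.55, 0, 0, -3.8, -0.55, 0, 0, -3.8, -0.55, 0, 0, -3.8, -0.55, 0, 0, 0, 0, 0, 0, 0, 0, 0, 0],
  grip=0.2,
)

```text
time: 10.08
position: [520.1, -322.2, 264.7]
tool_rot: [-179.9, 0.7, 92.2]
force: [0.3, 0.6, 0.3]
width: 0.8
```

```bash
python3 - <<'E'
from rig import arm, eyes
from h import *
import pickle
s=arm.observe(); c=eyes.get_calibration("wrist"); im=eyes.capture("wrist")
pickle.dump((c,im),open("w6.pkl","wb"))
print(s['position'],s['tool_rot'],s['joints'].round(1),proj(c,[[499.6,-419.6,110]]))
cv2.imwrite("pics/w6.png",im[:,:,::-1])
E
```

```text
[ 520.06416727 -322.16907747  264.74569912] [-179.89390964    0.70115409   92.20475161] [ -7.2  19.6  44.4  85.3 -13.1  80.4  39.9] [[297.45679513 264.8680784 ]]
```

View pics/w6.png

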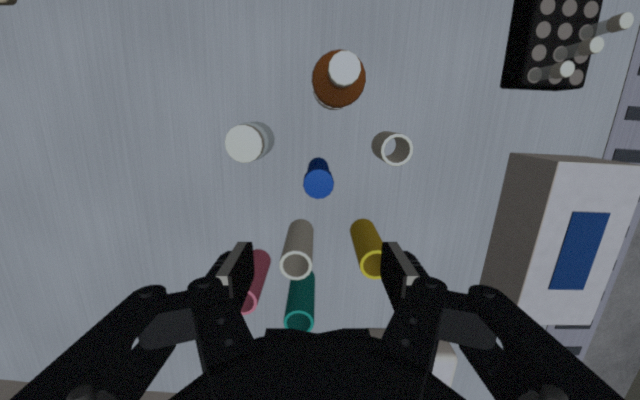

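>>> servo_tool(
  targets=[-2.4, -0.6, 0, 0.3, -2.4, -0.6, 0, 0.3, -2.4, -0.6, 0, 0.3, -2.2, -0.6, 0, 0, 0, 0, 0, 0, 0, 0, 0, 0],
)

```text
time: 10.63
position: [504.1, -409.7, 263.2]
tool_rot: [-179.8, 0.4, 92.1]
force: [-0.5, 0.3, -0.2]
width: 0.803
```

>>> servo_tool(
  targets=[-0.96, -0.55, 0.5, 0.2, 0, 0, 2.5, 0, 0, 0, 3, 0, 0, 0, 3, 0, 0, 0, 2.5, 0, 0, 0, 0, 0, 0, 0, 0, 0],
)

```text
time: 11.22
position: [503.1, -412.9, 143.5]
tool_rot: [-180.0, 0.2, 92.6]
force: [-0.6, 0.3, 0.2]
width: 0.8
```

```bash
python3 - <<'E'
from rig import arm, eyes
from h import *
s=arm.observe(); c=eyes.get_calibration("wrist"); im=eyes.capture("wrist")
print(s['position'],s['tool_rot'],proj(c,[[499,-419.5,110]]))
cv2.imwrite("pics/w7.png",im[:,:,::-1])
E
```

```text
[ 503.05677758 -412.94513486  143.54592506] [-179.96714697    0.21874949   92.61996055] [[311.39476988 237.41187936]]
```

View pics/w7.png

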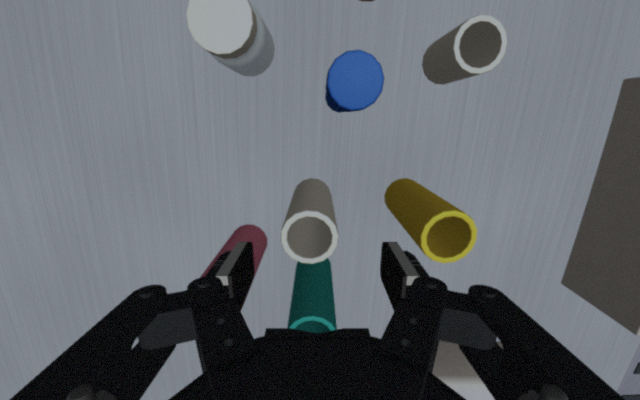

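>>> servo_tool(
  targets=[-0.65, -0.45, 0.3, 0.3, 0, 0, 0.3, 0, 0, 0, 0, 0, 0, 0, 0, 0],
)

```text
time: 11.6
position: [500.6, -421.2, 142.3]
tool_rot: [179.7, 0.4, 92.4]
force: [0.7, 0.3, 0.0]
width: 0.799
```

>>> servo_tool(
  targets=[0.15, -0.2, 1, 0, 0, 0, 1.5, 0, 0, 0, 1.5, 0, 0, 0, 1.5, 0, 0, 0, 1, 0, 0, 0, 0, 0, 0, 0, 0, 0],
)

```text
time: 12.18
position: [499.4, -421.3, 75.5]
tool_rot: [179.5, 0.6, 92.3]
force: [-0.2, 0.1, -0.5]
width: 0.801
```

>>> servo_tool(
  targets=[0.15, -0.1, 0.7, 0, 0, 0, 0.6, 0, 0, 0, 0, 0, 0, 0, 0, 0],
)

```text
time: 12.52
position: [499.1, -420.3, 63.1]
tool_rot: [179.3, 0.7, 92.4]
force: [0.2, -0.4, -0.5]
width: 0.799
```

```bash
python3 - <<'E'
from rig import arm, eyes
from h import *
s=arm.observe(); c=eyes.get_calibration("wrist"); im=eyes.capture("wrist")
print(s['position'],s['tool_rot'],proj(c,[[498.5,-419.6,110]]))
cv2.imwrite("pics/w8.png",im[:,:,::-1])
E
```

```text
[ 499.09430393 -420.33316873   63.05519142] [179.34833454   0.6534571   92.35116688] [[318.14817852 301.91630472]]
```

View pics/w8.png

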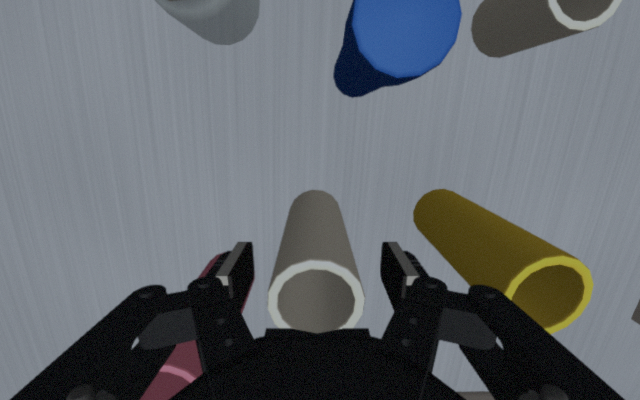

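The long sleeve's rim, centred at (316, 302), lies between the pads. Closing.

>>> servo_tool(
  targets=[0, 0, 0, 0, 0, 0, 0, 0, 0, 0, 0, 0, 0, 0, 0, 0, 0, 0, 0, 0, 0, 0, 0, 0, 0, 0, 0, 0, 0, 0, 0, 0],
  grip=1,
  newtons=60,
)

```text
time: 13.23
position: [499.5, -420.6, 64.1]
tool_rot: [179.3, 0.7, 92.4]
force: [-0.1, 0.1, -1.4]
width: 0.459
```

>>> servo_tool(
  targets=[0, 0, -0.6, 0, 0, 0, -1.5, 0, 0, 0, -2.5, 0, 0, 0, -2.5, 0, 0, 0, -2.5, 0, 0, 0, -2.5, 0, 0, 0, -2.5, 0, 0, 0, -2.5, 0, 0, 0, -2, 0, 0, 0, 0, 0, 0, 0, 0, 0],
)

```text
time: 14.15
position: [494.2, -419.1, 275.9]
tool_rot: [179.1, 0.9, 92.1]
force: [-0.9, 0.2, -0.8]
width: 0.459
```

>>> servo_tool(
  targets=[2, 0.4, 0, 0, 3.2, 0.6, 0, 0, 3.2, 0.6, 0, 0, 3.2, 0.6, 0, 0, 3.2, 0.6, 0, 0, 3.2, 0.6, 0, 0, 3.2, 0.6, 0, 0, 3.2, 0.6, 0, 0, 3.2, 0.6, 0, 0, 3.2, 0.6, 0, 0, 3.2, 0.6, 0, 0, 3.2, 0.6, 0, 0, 3.2, 0.6, 0, 0, 3.2, 0.6, 0, 0, 2.5, 0.6, 0, 0, 2, 0.5, 0, 0, 1, 0.3, 0, 0, 0, 0, 0, 0, 0, 0, 0, 0],
)

```text
time: 15.73
position: [565.9, 94.9, 261.4]
tool_rot: [179.9, 1.0, 91.7]
force: [0.7, -0.8, -1.0]
width: 0.459
```

>>> servo_tool(
  targets=[1.7, 0.6, 0.5, 0, 1.7, 0.6, 1, 0, 0.2, 0.1, 2, 0, 0, 0, 2, 0, 0, 0, 1.5, 0, 0, 0, 0, 0, 0, 0, 0, 0],
)

```text
time: 16.32
position: [579.8, 126.2, 186.0]
tool_rot: [179.9, 1.1, 91.1]
force: [-0.2, -0.3, -0.5]
width: 0.455
```

>>> servo_tool(
  targets=[0.3, -0.1, 0, 0, 0, 0, 0, 0, 0, 0, 0, 0],
)

```text
time: 16.57
position: [579.5, 128.8, 187.4]
tool_rot: [179.8, 1.1, 91.0]
force: [-0.1, -0.4, -1.7]
width: 0.457
```

```bash
python3 - <<'E'
from rig import arm, eyes
from h import *
import pickle
s=arm.observe(); c=eyes.get_calibration("wrist"); im=eyes.capture("wrist")
ct=eyes.get_calibration("top"); it=eyes.capture("top"); cs=eyes.get_calibration("scene"); isc=eyes.capture("scene")
pickle.dump((s,c,im,ct,it,cs,isc),open("w9.pkl","wb"))
print(s['position'],s['tool_rot'])
p=s['position'];b=p[2]-64
print(proj(cs,[[579.2,130.2,98],[579.2,130.2,52],[p[0],p[1]+1,b],[p[0],p[1]+1,b+110]]))
cv2.imwrite("pics/w9.png",im[:,:,::-1])
cv2.imwrite("pics/s9.png",cv2.resize(isc[130:250,280:430,::-1],None,fx=5,fy=5,interpolation=cv2.INTER_CUBIC))
E
```

```text
[579.48793504 128.78134955 187.38824916] [179.83715709   1.12886966  91.01147224]
[[355.11970015 224.00888646]
 [354.09542155 238.82090091]
 [355.49899145 215.39944864]
 [358.24849593 174.90903438]]
```

View pics/w9.png

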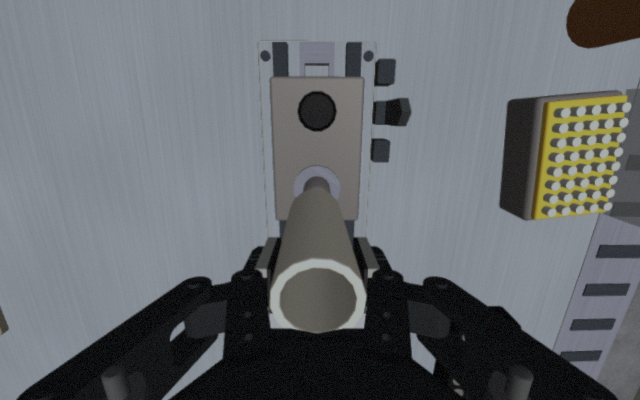

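View pics/s9.png

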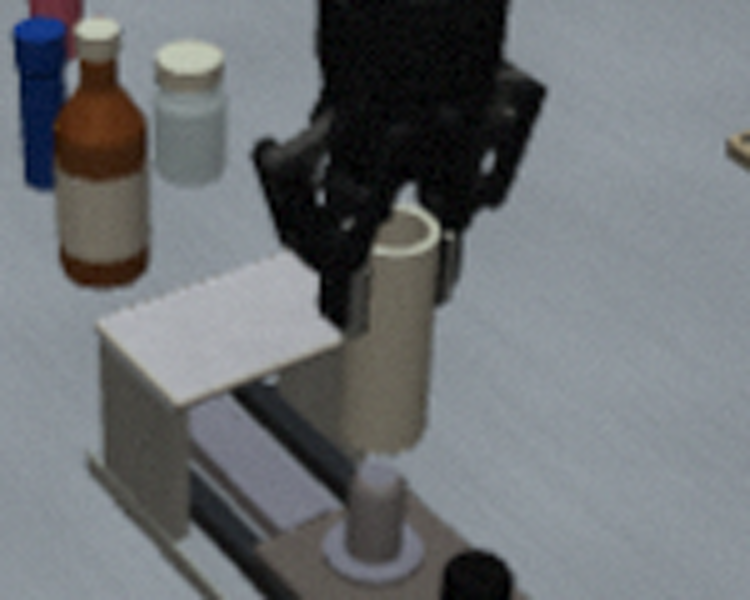

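>>> servo_tool(
  targets=[0.1, 0, 0.5, 0, 0, 0, 0.5, 0, 0, 0, 0.5, 0, 0, 0, 0, 0, 0, 0, 0, 0],
)

```text
time: 17.13
position: [579.7, 129.7, 171.2]
tool_rot: [179.8, 1.1, 91.0]
force: [0.4, -0.0, 0.0]
width: 0.462
```

>>> servo_tool(
  targets=[0, -0.03, 0.4, 0, 0, 0, 0.4, 0, 0, 0, 0.4, 0, 0, 0, 0, 0, 0, 0, 0, 0],
)

```text
time: 17.55
position: [579.2, 129.3, 157.6]
tool_rot: [179.8, 1.1, 91.0]
force: [-0.1, -0.1, -0.8]
width: 0.458
```

```bash
python3 - <<'E'
from rig import arm, eyes
from h import *
s=arm.observe(); isc=eyes.capture("scene");w=eyes.capture("wrist")
print(s['position'],s['force'])
cv2.imwrite("pics/s10.png",cv2.resize(isc[150:250,300:420,::-1],None,fx=6,fy=6,interpolation=cv2.INTER_CUBIC))
E
```

```text
[579.21936088 129.34517175 157.55142303] [-0.05572412 -0.11820318 -0.82443873]
```

View pics/s10.png

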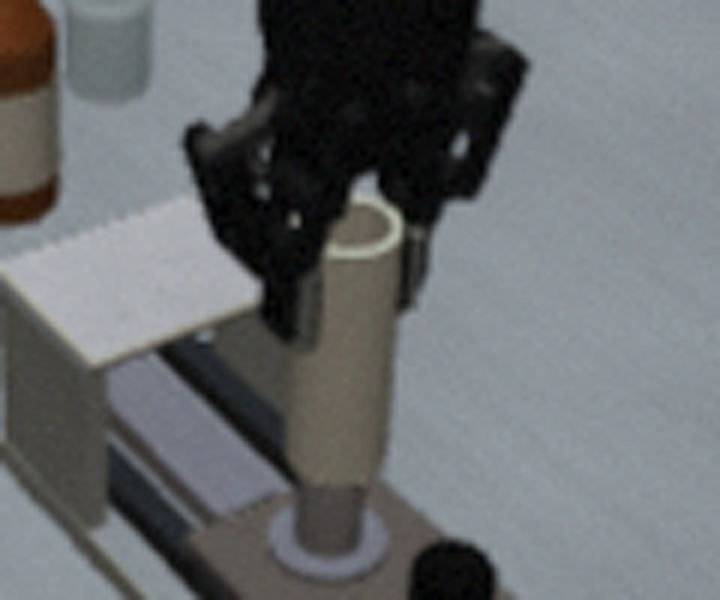

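The sleeve has entered over the spigot tip, spigot at columns 297–365 and sleeve at 287–385, and there is no force. I keep going down.

>>> servo_tool(
  targets=[0.05, 0, 0.4, 0, 0, 0, 0.4, 0, 0, 0, 0.4, 0, 0, 0, 0, 0],
)

```text
time: 17.98
position: [579.6, 129.9, 145.0]
tool_rot: [179.8, 1.1, 91.0]
force: [0.5, -0.1, -1.8]
width: 0.462
```

>>> servo_tool(
  targets=[0, -0.03, 0.4, 0, 0, 0, 0.4, 0, 0, 0, 0.4, 0, 0, 0, 0.3, 0, 0, 0, 0, 0],
)

```text
time: 18.4
position: [579.1, 129.4, 128.0]
tool_rot: [179.8, 1.1, 91.0]
force: [0.1, 0.1, -1.1]
width: 0.461
```

>>> servo_tool(
  targets=[0, 0, 0.4, 0, 0, 0, 0.3, 0, 0, 0, 0.3, 0, 0, 0, 0, 0],
)

```text
time: 18.73
position: [579.2, 129.2, 116.9]
tool_rot: [179.8, 1.1, 91.0]
force: [-0.3, 0.6, -1.5]
width: 0.455
```

>>> servo_tool(
  targets=[0, 0, 0.15, 0, 0, 0, 0.15, 0, 0, 0, 0.1, 0, 0, 0, 0, 0],
)

```text
time: 19.07
position: [580.1, 129.2, 116.6]
tool_rot: [179.7, 1.0, 91.0]
force: [-0.4, 0.6, -0.9]
width: 0.458
```

>>> servo_tool(
  targets=[0, 0, 0.4, 0, 0, 0, 0.3, 0, 0, 0, 0.3, 0],
)

```text
time: 19.32
position: [581.1, 130.1, 115.8]
tool_rot: [179.6, 0.6, 91.0]
force: [-16.1, -2.3, 31.2]
width: 0.461
```

Firm contact on the flange: 31 N at z = 115.8, where 116 was expected. I ease off and look before letting go.

>>> servo_tool(
  targets=[-0.05, -0.15, 0, 0, 0, 0, 0, 0, 0, 0, 0, 0],
)

```text
time: 19.57
position: [580.1, 129.8, 117.3]
tool_rot: [179.5, 0.5, 91.0]
force: [0.3, -0.3, -0.4]
width: 0.458
```

```bash
python3 - <<'E'
from rig import arm, eyes
from h import *
s=arm.observe(); isc=eyes.capture("scene");w=eyes.capture("wrist")
print(s['position'],s['force'])
cv2.imwrite("pics/s11.png",cv2.resize(isc[150:250,300:420,::-1],None,fx=6,fy=6,interpolation=cv2.INTER_CUBIC))
cv2.imwrite("pics/w11.png",w[:,:,::-1])
E
```

```text
[580.12105451 129.82507587 117.34688952] [ 0.25347591 -0.28688142 -0.43313677]
```

View pics/s11.png

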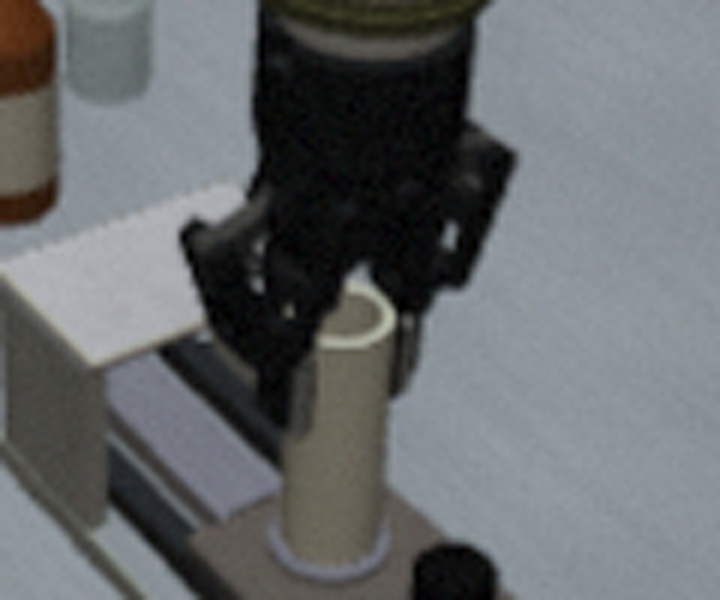

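View pics/w11.png

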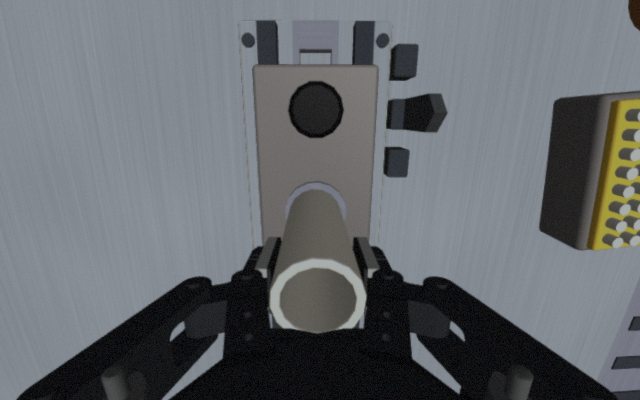

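The sleeve sits on the flange, with the flange ring visible around its foot near (330, 550). The knob at (316, 108) still lines up with the pointer clip. Releasing.

>>> servo_tool(
  targets=[0, 0, 0, 0, 0, 0, 0, 0, 0, 0, 0, 0, 0, 0, 0, 0, 0, 0, 0, 0, 0, 0, 0, 0, 0, 0, 0, 0],
  grip=0.2,
)

```text
time: 20.25
position: [580.0, 129.7, 115.8]
tool_rot: [179.6, 0.6, 91.0]
force: [-0.2, 0.4, 0.9]
width: 0.8
```

>>> servo_tool(
  targets=[0, 0, -0.8, 0, 0, 0, -1.2, 0, 0, 0, -1.5, 0, 0, 0, -2, 0, 0, 0, -2, 0, 0, 0, -2, 0, 0, 0, -2, 0, -2, 0, -2, 0, -2, 0, 0, 0, 0, 0, 0, 0, 0, 0, 0, 0],
)

```text
time: 21.17
position: [579.9, 90.1, 269.8]
tool_rot: [179.1, 0.5, 91.0]
force: [0.5, 0.0, -1.0]
width: 0.795
```

```bash
python3 - <<'E'
from rig import arm, eyes
from h import *
import pickle
s=arm.observe(); c=eyes.get_calibration("wrist");w=eyes.capture("wrist");isc=eyes.capture("scene")
pickle.dump((c,w),open("w12.pkl","wb"))
print(s['position'],s['force'],s['time'],proj(c,[[579.2,130.2,162],[577.7,205.2,96]]))
cv2.imwrite("pics/s12.png",cv2.resize(isc[100:300,220:430,::-1],None,fx=3,fy=3,interpolation=cv2.INTER_CUBIC))
cv2.imwrite("pics/w12.png",w[:,:,::-1])
E
```

```text
[579.92320994  90.06134146 269.81724579] [ 0.50770074  0.02247911 -1.03867397] 21.1667 [[315.59951776 155.55751844]
 [314.60128573  76.28491203]]
```

View pics/s12.png

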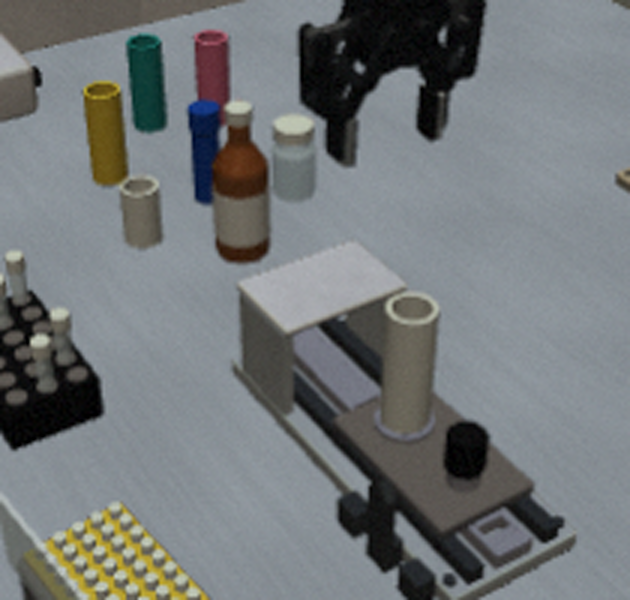

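View pics/w12.png

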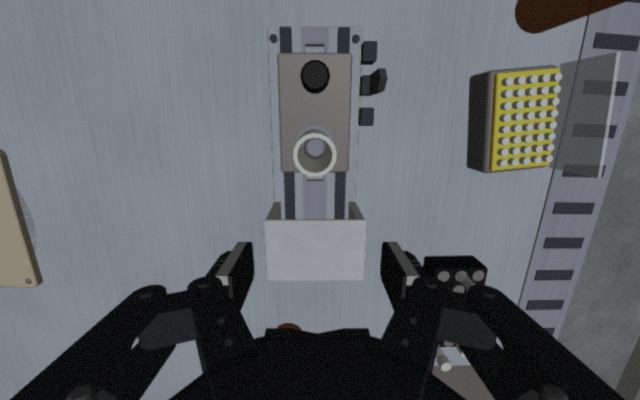

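```bash
python3 - <<'E'
from rig import eyes
from h import *
c=eyes.get_calibration("scene"); im=eyes.capture("scene"); h0=cv2.imread("pics/scene0.png")[:,:,::-1]
def m(im,box):
    x0,x1,y0,y1=box; g=cv2.cvtColor(np.ascontiguousarray(im),cv2.COLOR_RGB2GRAY)[y0:y1,x0:x1]
    n,l,st,ce=cv2.connectedComponentsWithStats((g<45).astype(np.uint8)); i=1+st[1:,4].argmax(); return ce[i]+[x0,y0],st[i]
print("home",m(h0,(330,358,205,238)),proj(c,[[580.2,85.1,79]]))
print("now",m(im,(360,390,235,266)),proj(c,[[577.7,205.2,79],[577.7,205.2,92]]))
E
```

```text
home (array([343.61083744, 220.46305419]), array([  8,   7,  13,  18, 203], dtype=int32)) [[343.56796088 219.87683546]]
now (array([374.79237288, 249.94067797]), array([  8,   6,  15,  19, 236], dtype=int32)) [[374.76707553 248.99792291]
 [375.25271727 244.68367317]]
```

The knob sits in the scene view as it did at home, +0.9 px against +0.6 px, where a raised pin would shift it by -4 px. So the plunger is down, and I hand in.

```bash
python3 -c "
from rig import close_job
print(close_job())"
```

```text
the job is handed in; nothing more can be done
None
```

The job is done and handed in at about 21 s. No verdict came back, so the results below are my own checks.

**What I did:** I pulled the plunger up about 18 mm at home, slid the carriage out to the pointer clip's station (the 120 mm one), and lowered the plunger into that hole. Then I gripped the long white sleeve, carried it above the bottle, and pushed it down over the spigot. I felt firm contact (31 N) at the expected height, then released it and backed away.

**Last checks:**
- **Carriage:** the knob is at y of about 205.4 mm by the wrist camera, against an expected 205. It lines up with the pointer clip.
- **Plunger:** the knob's position in the scene camera matches the fully down position within about 0.3 px (1 mm). A raised pin would have shifted it by about 4 px.
- **Sleeve:** it stands upright on the flange, with its rim within about 1 px of the predicted centre. While still held after easing off it read about 1 mm high. After release I judged its height only from the picture.
- **Other things:** the short sleeve, jar, bottle and capped tube look upright and unmoved in the last scene picture. That picture was cropped, so I did not recheck the beaker; I only passed it once, well above its height.

No check failed.

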